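# Load the bar caddy and open the olive jar in it

### The job

Load the wooden caddy pocket by pocket from left to right as you face it: first the short one of the two bitters bottles standing out on the worktop (not those on the far tray) in the left round pocket, then the tall one in the middle round pocket, then the square olive jar, still closed, in the square pocket, each pushed down to the pocket's floor and the two bottles let go. Then, with the jar braced by its pocket, turn its tight cap anticlockwise until the threads let go, and lift it straight off. Finish while still holding the cap level and still between the fingers, about three centimetres straight above the open jar, with all three things standing fully down in their pockets and the jigger, the small cup and the matchbox left where they were.

Things in the scene. Friction and masses are not known exactly. Their poses are not given: they have to be found in the camera images.
- caddy: Dark wooden caddy block with brass edges, 100 x 300 mm and 40 mm high, fixed to the worktop (its place and yaw vary). Origin: centre of its underside. Its y axis runs along the row of pockets towards the left end as the robot sees it, x points away from the robot, z up. All pockets are 26 mm deep (floor 14 mm above the worktop) with 2 mm chamfers.
- pocket_1 (a point): Left pocket, round, 46 mm across. This point: centre of its mouth, 40 mm above the worktop, 100 mm to the +y side of the caddy's origin. Axes as the caddy's.
- pocket_2 (a point): Middle pocket, round, 51 mm across. This point: centre of its mouth, 85 mm from pocket_1 towards the right. Axes as the caddy's.
- pocket_3 (a point): Right pocket, square, 64 x 64 mm, sides along the caddy's x and y. This point: centre of its mouth, 100 mm from pocket_2. Axes as the caddy's.
- short_bottle: The short round bitters bottle with a black cap, 42 mm across, 95 mm high, 0.16 kg, loose and upright. Straight sides from 0 to about 55 mm up, then a shoulder and a narrow neck. Origin: centre of its underside, z up. It may stand in either of two start places, exchanged with the tall bottle.
- tall_bottle: The tall round bitters bottle with a pale cap, 47 mm across, 120 mm high, 0.16 kg, loose and upright. Straight sides from 0 to about 70 mm up, then a shoulder; its top 12 mm is a cap 26 mm across. Origin: centre of its underside, z up.
- jar: Square clear glass jar of olives, loose, about 0.35 kg (varies): body 60 x 60 mm and 66 mm high, then a shoulder up to 74 mm and a round neck 40 mm across. Origin: centre of its underside; x and y square to its sides, z up. It fits the square pocket in any of its four quarter turns (2 mm play all round). Closed, it can be lifted and carried by its cap.
- jar_rim (a point): Centre of the jar's mouth, 90 mm above its base, axes as the jar's. A springy seal on the rim pushes the cap up with about 13 N, which makes it tight: turning takes roughly 0.2 to 0.4 N m. The seal lifts the cap 2 mm when the threads let go.
- cap: Round ribbed steel twist-off cap, 55 mm across, 21 mm high, 40 g, with three lugs inside. Origin: centre of its open lower edge, 77 to 79 mm above the jar's base while screwed on; z up. Fully tight, its x axis is parallel to the jar's x axis.
- cap_top (a point): Centre of the cap's top, 21 mm above its origin, axes as the cap's. Angles seen from above: the cap starts 0 to 0.3 rad anticlockwise of fully tight, and loosens anticlockwise, rising about 2 mm on its threads. They let go at 0.9 to 1.1 rad past fully tight; from 1.15 to 1.6 rad it lifts off freely; at about 1.75 rad the lugs meet a stop.
- jigger: Metal double-cone jigger, 43 mm across, 84 mm high, loose bystander. Origin: centre of its underside.
- small_cup: Small metal cup, 50 mm across, 46 mm high, loose bystander. Origin: centre of its underside.
- matchbox: Matchbox lying flat, 40 x 64 x 16 mm, loose bystander. Origin: centre of its underside.
There are look-alikes about, which are no part of the job. What is shaped like the tall_bottle but pink or yellow is not meant. Leave any red look-alike of the short_bottle alone.

How it is judged:
On the way, in this order (a step that is already met when the one before it is completed fails the run):
1. the short bottle stands fully down in the left pocket, let go (horizontal distance between short_bottle and pocket_1 below 0.008 m and z of short_bottle in the frame of caddy below 0.02 m and angle between short_bottle's own z axis and vertical below 0.12 rad and contact force between the fingers and short_bottle below 0.2 N), for 0.2 s.
2. then the tall bottle stands fully down in the middle pocket, let go (horizontal distance between tall_bottle and pocket_2 below 0.008 m and z of tall_bottle in the frame of caddy below 0.02 m and angle between tall_bottle's own z axis and vertical below 0.12 rad and contact force between the fingers and tall_bottle below 0.2 N), for 0.2 s.
3. then the jar, still closed, stands fully down in the square pocket (horizontal distance between jar and pocket_3 below 0.008 m and z of jar in the frame of caddy below 0.02 m and angle between jar's own z axis and vertical below 0.12 rad and z of cap in the frame of jar below 0.0815 m), for 0.2 s.
4. then the cap is off the jar, which still stands in its pocket (horizontal distance between jar and pocket_3 below 0.008 m and z of jar in the frame of caddy below 0.02 m and angle between jar's own z axis and vertical below 0.12 rad and z of cap in the frame of jar above 0.094 m), for 0.2 s.
At the end, for the whole second after the job is handed in: Bottles and jar upright (7 deg), within 8 mm of their pocket axes, fully down (bases under 20 mm above the worktop; floors at 14), fingers off them; cap gripped, still, level within 11 deg, clear of the jar: lower edge 10-60 mm above the rim, centre within 15 mm of the jar's (all of step 1 and all of step 2 and horizontal distance between jar and pocket_3 below 0.008 m and z of jar in the frame of caddy below 0.02 m and angle between jar's own z axis and vertical below 0.12 rad and contact force between the fingers and jar below 0.2 N and z of cap in the frame of jar between 0.1 and 0.15 m and horizontal distance between cap and jar below 0.015 m and angle between cap's own z axis and vertical below 0.2 rad and contact force between the fingers and cap above 1 N and contact force between cap and jar below 0.05 N and linear speed of cap below 0.02 m/s); the arm keeps its last pose, push and grip.
It fails at once if a bystander (jigger, small cup, matchbox) is moved more than 25 mm (distance of any of jigger, small_cup, matchbox from where it was at the start of the episode above 0.025 m).
It fails at once if a bottle or the jar is tipped over (angle between any of short_bottle, tall_bottle, jar's own z axis and vertical above 0.7 rad).
It fails at once if the cap comes off while the jar is not in its pocket (z of cap in the frame of jar above 0.094 m and (horizontal distance between jar and pocket_3 above 0.012 m or z of jar in the frame of caddy above 0.028 m)).
It also fails if it takes over 67 s, if anything falls off the work surface, if the arm or the gripper's body presses on something with over 40 N, if the wrist force passes 120 N, or if a joint passes its speed limit or range.

### The arm

A 7-joint arm with a two-finger parallel gripper is mounted at the origin on a cart in front of the work surface, level with it; the furniture and walls round the work are solid. World frame = base frame: x ahead of the robot, y to its left, z up, the work surface at z = 0. Lengths are in m, angles in rad, forces in N, time in s.
With the tool pointing down it reaches from about 0.425 to 0.875 m from the base axis. Payload 4.7 kg.
Tool frame: the origin (TCP) lies on the centre line of the jaws, within the pads' length; the fingertips stand ahead of it and the grasp point (between the pads) lies 2 mm behind it (nose_length is the z of the fingertips in the tool frame, in m); z points along the fingers, y is the line along which they close (so a half turn about z gives the same grasp; the last joint's range is limited). The gripper opens to 87 mm and grips with 3 to 60 N. Pads are 19 mm wide; open, the fingers measure 117 mm over their backs; the gripper's body (75 mm by 190 mm) begins 51 mm behind the grasp point.
Start: joints at [1.246, 0.321, -0.07, 1.45, 0.023, 1.371, -0.057], TCP at [0.216, -0.613, 0.24] pointing down, gripper open.
Joint ranges: [-2.86, 2.86], [-0.3, 2.09], [-1.38, 1.24], [0.06, 2.45], [-1.56, 4.7], [0.09, 2.05], [-2.69, 2.69]. Speed limits (rad/s): [2.57, 2.57, 3.14, 3.14, 3.14, 3.14, 3.14].

### API

Orientations are given as a rotation vector (axis times angle).
In Python, from bench import * gives the robot as it stands.
- The arm moves only by the tool send_rows, never from a script. Its arguments are lists of equal length, an entry for each row: "xyz": the shift along the tool's x, y, z in mm, a list of three; "dr": the turn, a rotation vector about the tool's x, y, z in rad, a list of three. A call has exactly 10 rows; each row is the pose to reach, as a shift and turn from the pose commanded when the call began, along the tool's axes at that moment; what a row does not reach only later rows make up. A row lasts 1/12 s, in which the tool goes at most 41.7 mm and 7.16 degrees, less where a joint would pass 70% of its speed; a pose out of reach is approached as far as the arm can. A call with a gripper value outside its range is refused whole. "jaw" is the finger opening in mm, from 0 to 87, set as the call begins (left out, the last holds). The fingers move at their own pace and stop on an object; "grip_force" is the grip in N (left out, the last holds). Time passes only in rows, so rows that repeat a pose let the fingers close, or fill a call up. It gives the time, the measured TCP pose, the force, the opening and the grip force at its end, in the units of the state.
- get_state(): the state, without advancing time (a new reading comes with each control period).
- get_image(name): name is "scene" or "top" or "wrist"; returns the picture (480x640x3 uint8, red, green, blue); there is no depth.
- calibration(name): a dict with "vfov" (degrees; the focal length in pixels is half the picture's height over the tangent of half this angle, whatever the lens; pixels are square), "cx", "cy" (the principal point, pixels), "rvec" (rotation vector, rad) and "tvec" (3), from world to camera coordinates, as OpenCV has them; the wrist camera has in their place "hand_eye" (4x4, takes a point from camera to tool coordinates, whose origin is the TCP and whose axes are the flange's). Camera axes: x right, y down, z forward; pixel columns grow to the right and rows downward; lengths in m; the calibration is good to about 2 mm. A picture is of the moment at which its call begins: read the wrist's pose just before it. calibration takes no time and is no camera call.
- close_job(): hands the job in; it is judged then, once.
The state is a dict: "time": time; "joint_positions": joint angles; "qd": joint speeds; "joint_torque": joint torques, N m; "position": TCP position; "tool_rot": TCP orientation; "ft_force": force on the tool from outside, world axes, zero at the start; "torque": the same for the moment, N m; "grip_width": opening from 0.0 (shut) to 1.0 (fully open); "grip_force": force on a finger pad.
Only numpy, scipy, OpenCV 4.12 (cv2) and the standard library are available. Lean on these libraries where they do the work, as an engineer would, in place of code of your own. Each camera call takes 0.05 s, during which the arm holds its last target. There are 200 camera calls.

## Working session

There is one attempt and no reset: what is moved stays moved. The work goes in short steps, Python scripts to look and compute and a tool call to move; the robot and the scene stay as the last step left them, time stands still between calls to the robot, and variables do not carry over. Pictures are saved under pics/ and viewed, at most 10 in all, crops included, and the job is handed in when it is done.

Besides the shell and the picture viewer there is one more tool, called as name(argument=value, ...) on one line, values as JSON. send_rows: Moves the arm, as the interface text tells. Its arguments: {"type":"object","properties":{"xyz":{"type":"array"},"dr":{"type":"array"},"jaw":{"type":"number"},"grip_force":{"type":"number"}},"required":["xyz","dr"]}

```bash
mkdir -p pics && cat > h.py <<'E'
from bench import *
import numpy as np, cv2
from scipy.spatial.transform import Rotation as R
def cam(n, st=None):
    c=calibration(n); f=240/np.tan(np.radians(c['vfov'])/2)
    K=np.array([[f,0,c['cx']],[0,f,c['cy']],[0,0,1.]])
    if 'hand_eye' in c:
        st=st or get_state(); T=np.eye(4);T[:3,:3]=R.from_rotvec(st['tool_rot']).as_matrix();T[:3,3]=st['position']
        M=np.linalg.inv(T@np.array(c['hand_eye']))
    else:
        M=np.eye(4);M[:3,:3]=R.from_rotvec(np.ravel(c['rvec'])).as_matrix();M[:3,3]=np.ravel(c['tvec'])
    return K,M,c
def px2w(C,u,v,z):
    K,M,_=C; d=M[:3,:3].T@np.linalg.inv(K)@[u,v,1]; o=-M[:3,:3].T@M[:3,3]
    return o+d*(z-o[2])/d[2]
def w2px(C,p):
    K,M,_=C; q=K@(M[:3,:3]@np.array(p)+M[:3,3]); return q[:2]/q[2]
def shift(st,target,rot=None):
    Rt=R.from_rotvec(st['tool_rot']); return (Rt.inv().apply(np.array(target)-st['position'])*1000).round(1)
def save(n,f,crop=None,s=1):
    im=get_image(n)
    if crop: a,b,c,d=crop; im=im[b:d,a:c]
    im=cv2.resize(im,None,fx=s,fy=s,interpolation=cv2.INTER_CUBIC)
    cv2.imwrite('pics/'+f,im[:,:,::-1])
E
python3 - <<'E'
from h import *
s=get_state()
for k,v in s.items(): print(k,np.round(v,3))
for n in ['scene','top','wrist']:
    print(n,{k:np.round(v,4).tolist() for k,v in calibration(n).items()})
save('scene','s0.png'); save('top','t0.png')
import bench; print([x for x in dir(bench) if x[0]!='_'])
E
```

```text
time 0.0
joint_positions [ 1.246  0.322 -0.07   1.452  0.023  1.371 -0.057]
qd [-0.001  0.    -0.001 -0.    -0.     0.001  0.001]
joint_torque [ 0.0000e+00 -4.9129e+01 -4.0400e-01 -3.1253e+01 -6.4000e-02  4.4000e-02
  0.0000e+00]
position [ 0.216 -0.613  0.238]
tool_rot [-3.095e+00 -5.290e-01  1.000e-03]
ft_force [ 0.521 -0.307 -0.07 ]
torque [ 0.002  0.008 -0.019]
grip_force 0.0
grip_width 0.999
scene {'vfov': 43.4376, 'cx': 320.3845, 'cy': 252.621, 'rvec': [0.7987, -2.3967, 1.2846], 'tvec': [0.3352, 0.2775, 1.0962]}
top {'vfov': 51.4512, 'cx': 317.9606, 'cy': 239.918, 'rvec': [2.1073, -2.1499, 0.1423], 'tvec': [-0.0585, 0.4979, 1.1765]}
wrist {'vfov': 64.2398, 'cx': 316.0264, 'cy': 239.5771, 'hand_eye': [[-0.0005, -0.9689, -0.2473, 0.0672], [1.0, -0.0003, -0.0009, 0.0008], [0.0008, -0.2473, 0.9689, -0.1453], [0.0, 0.0, 0.0, 1.0]]}
['MotionError', 'calibration', 'close_job', 'get_image', 'get_state', 'nose_length']
```

View pics/s0.png

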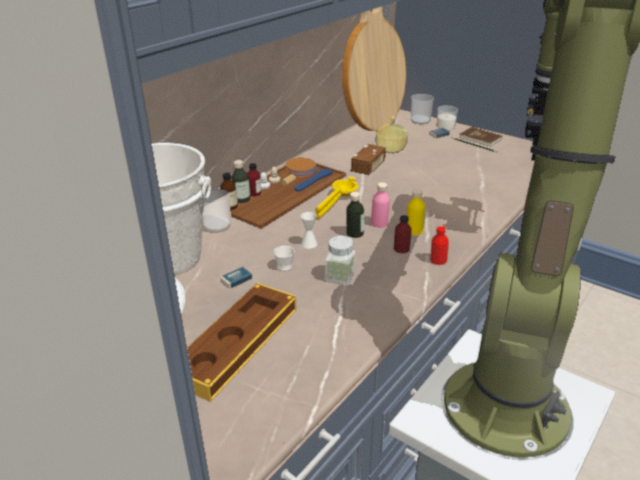

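View pics/t0.png

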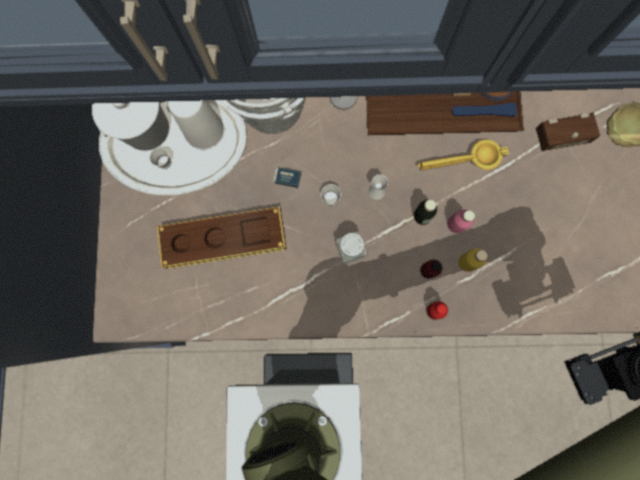

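The top view shows the caddy around (222,237) with the jar at (351,245). The tall green bottle is at (426,211) and the short maroon bottle with the black cap at (431,269). The red, pink and yellow bottles are the look-alikes. I'll zoom in.

```bash
python3 - <<'E'
from h import *
im=cv2.imread('pics/t0.png')
a=cv2.resize(im[200:275,150:295],None,fx=5,fy=5,interpolation=cv2.INTER_CUBIC)
b=cv2.resize(im[185:295,320:480],None,fx=5,fy=5,interpolation=cv2.INTER_CUBIC)[:, :800]
cv2.imwrite('pics/c1.png',a);cv2.imwrite('pics/c2.png',b)
E
```

```text
(no output)
```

View pics/c1.png

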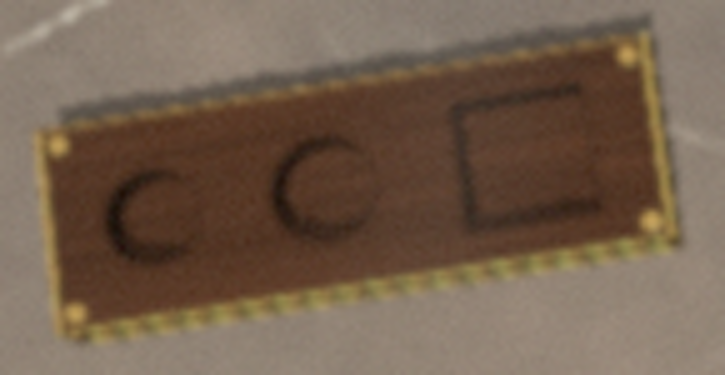

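View pics/c2.png

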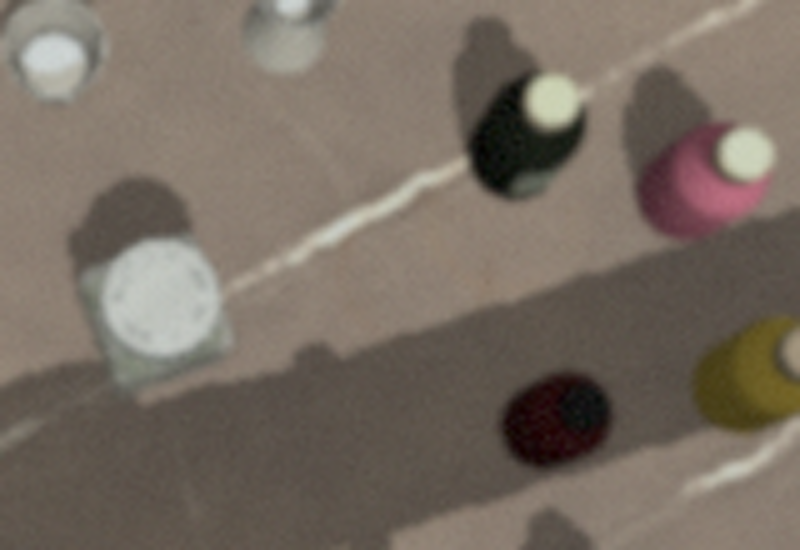

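```bash
cat >> h.py <<'E'
def crop2full(u,v,x0,y0,s): return x0+(u+.5)/s-.5, y0+(v+.5)/s-.5
E
python3 - <<'E'
from h import *
C=cam('top'); print('campos',-C[1][:3,:3].T@C[1][:3,3])
W=lambda u,v,x0,y0,z: px2w(C,*crop2full(u,v,x0,y0,5),z).round(4)[:2]
sc=[W(u,v,150,200,.04) for u,v in [(58,147),(628,54),(652,220),(77,313)]]; print('screws',sc)
co=[W(u,v,150,200,.04) for u,v in [(38,130),(645,35),(675,230),(62,330)]]; print('corners',co)
c=np.mean(sc,0); d=(sc[0]+sc[3]-sc[1]-sc[2]); yaw=np.arctan2(-d[0],d[1]); print('caddy',c,np.mean(co,0),'yaw',yaw)
yv=np.array([-np.sin(yaw),np.cos(yaw)])
for k in (.1,.015,-.085): print('pocket',c+yv*k)
print('seen p1,p2',W(155,217,150,200,.04),W(326,187,150,200,.04))
print('tall',W(552,101,320,185,.12),'short',W(584,406,320,185,.095),'cap',W(162,297,320,185,.099))
for z in (.0,.066): print('jar corners',z,[W(u,v,320,185,z) for u,v in [(80,270),(125,388),(232,340)]])
print('pink',W(746,153,320,185,.12),'yellow',W(800,352,320,185,.12),'jig',W(290,5,320,185,.084),'cup',W(52,60,320,185,.03))
print('matchbox',px2w(C,288,177,.016),'red',px2w(C,439,308,.095))
print('nose',nose_length if not callable(nose_length) else nose_length())
E
```

```text
campos [ 0.30627757 -0.09515931  1.23801601]
screws [array([0.5321, 0.3174]), array([0.5723, 0.0356]), array([0.4893, 0.0243]), array([0.4496, 0.3055])]
corners [array([0.5408, 0.3276]), array([0.5817, 0.0272]), array([0.4841, 0.0131]), array([0.4414, 0.3126])]
caddy [0.510825 0.1707  ] [0.512    0.170125] yaw 0.1409768628670724
pocket [0.49677396 0.26970792]
pocket [0.50871734 0.18555119]
pocket [0.52276838 0.08654327]
seen p1,p2 [0.4961 0.2684] [0.5091 0.1843]
tall [ 0.5593 -0.3278] short [ 0.4216 -0.34  ] cap [ 0.4757 -0.1482]
jar corners 0.0 [array([ 0.5051, -0.112 ]), array([ 0.4449, -0.133 ]), array([ 0.468 , -0.1871])]
jar corners 0.066 [array([ 0.4945, -0.1111]), array([ 0.4375, -0.131 ]), array([ 0.4593, -0.1822])]
pink [ 0.533  -0.4142] yellow [ 0.4414 -0.4323] jig [ 0.6171 -0.2137] cup [ 0.6064 -0.1001]
matchbox [0.66355287 0.00528555 0.016     ] red [ 0.32578185 -0.34054551  0.095     ]
nose 0.017
```

```bash
cat >> h.py <<'E'
def plan(target,yaw,st=None):
    """tool-frame shift (mm) and rotvec to a pose with tool down and closing axis at world yaw"""
    st=st or get_state(); Rt=R.from_rotvec(st['tool_rot'])
    y=np.array([np.cos(yaw),np.sin(yaw),0]); z=np.array([0,0,-1.]); x=np.cross(y,z)
    dr=(Rt.inv()*R.from_matrix(np.c_[x,y,z])).as_rotvec()
    yn=Rt.as_matrix()[:,1]
    print('t',round(st['time'],2),'pos',np.round(st['position'],4),'yaw',round(np.arctan2(yn[1],yn[0]),3),'tilt',round(np.arccos(-Rt.as_matrix()[2,2]),4),'| shift',shift(st,target),'dr',dr.round(3),'| F',np.round(st['ft_force'],1),'grip',round(st['grip_width']*87,1),round(st['grip_force'],1))
E
python3 - <<'E'
from h import *
plan([.4216,-.340,.235],.6)
E
```

```text
t 0.1 pos [ 0.2158 -0.6126  0.2386] yaw -1.232 tilt 0.0017 | shift [ 284.7 -188.7    3.9] dr [-1.000e-03 -2.000e-03 -1.832e+00] | F [-0.2 -0.4 -0.5] grip 86.7 0.0
```

send_rows(xyz=[[28, -19, 0], [57, -38, 1], [85, -57, 1], [114, -75, 2], [142, -94, 2], [171, -113, 3], [200, -132, 3], [228, -151, 3], [256, -170, 4], [285, -189, 4]], dr=[[0, 0, -0.12], [0, 0, -0.24], [0, 0, -0.36], [0, 0, -0.48], [0, 0, -0.6], [0, 0, -0.72], [0, 0, -0.84], [0, 0, -0.96], [0, 0, -1.08], [0, 0, -1.2]], jaw=70)

```text
time: 0.93
position: [0.4223, -0.3385, 0.2351]
tool_rot: [-2.25, -2.191, 0.001]
ft_force: [-0.2, 0.1, 0.5]
grip_width: 0.802
grip_force: 0.0
```

send_rows(xyz=[[0, 0, 0], [0, 0, 0], [0, 0, 0], [0, 0, 0], [0, 0, 0], [0, 0, 0], [0, 0, 0], [0, 0, 0], [0, 0, 0], [0, 0, 0]], dr=[[0, 0, -0.12], [0, 0, -0.24], [0, 0, -0.36], [0, 0, -0.48], [0, 0, -0.6], [0, 0, -0.63], [0, 0, -0.63], [0, 0, -0.63], [0, 0, -0.63], [0, 0, -0.63]])

```text
time: 1.77
position: [0.4219, -0.34, 0.2354]
tool_rot: [-1.469, -2.777, -0.0]
ft_force: [-0.1, 0.6, -0.4]
grip_width: 0.805
grip_force: 0.0
```

```bash
python3 - <<'E'
from h import *
plan([.4216,-.340,.235],.6)
st=get_state(); save('wrist','w1.png'); C=cam('wrist',st)
print('expect cap px',w2px(C,[.4216,-.34,.095]))
E
```

```text
t 1.77 pos [ 0.4219 -0.34    0.2354] yaw 0.597 tilt 0.0002 | shift [ 0.2 -0.3  0.4] dr [-0.    -0.    -0.003] | F [-0.1  0.6 -0.4] grip 70.0 0.0
expect cap px [315.99419279 231.54534859]
```

View pics/w1.png

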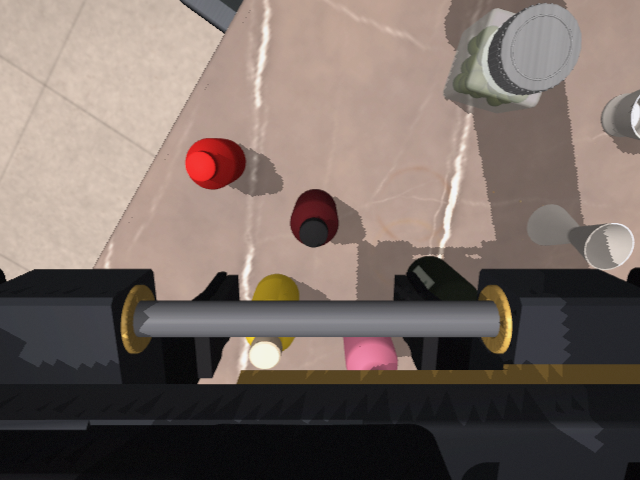

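The black cap centre is at (314,233), against an expected (316,231.5), so the position is good to about 1.5 mm. I'll descend, grip and lift.

send_rows(xyz=[[0, -1, 30], [0, -1, 65], [0, -1, 100], [0, -1, 135], [0, -1, 160], [0, -1, 175], [0, -1, 184], [0, -1, 187], [0, -1, 187], [0, -1, 187]], dr=[[0, 0, 0], [0, 0, 0], [0, 0, 0], [0, 0, 0], [0, 0, 0], [0, 0, 0], [0, 0, 0], [0, 0, 0], [0, 0, 0], [0, 0, 0]], jaw=60)

```text
time: 2.65
position: [0.4219, -0.3413, 0.0497]
tool_rot: [1.468, 2.775, -0.001]
ft_force: [0.5, 0.5, -0.2]
grip_width: 0.694
grip_force: 0.0
```

send_rows(xyz=[[0, 0, 0], [0, 0, 0], [0, 0, 0], [0, 0, 0], [0, 0, 0], [0, 0, 0], [0, 0, -5], [0, 0, -20], [0, 0, -50], [0, 0, -80]], dr=[[0, 0, 0], [0, 0, 0], [0, 0, 0], [0, 0, 0], [0, 0, 0], [0, 0, 0], [0, 0, 0], [0, 0, 0], [0, 0, 0], [0, 0, 0]], jaw=30, grip_force=30)

```text
time: 3.48
position: [0.42, -0.3395, 0.128]
tool_rot: [-1.466, -2.774, -0.002]
ft_force: [-0.0, -0.6, -1.5]
grip_width: 0.466
grip_force: 30.0
```

```bash
python3 - <<'E'
from h import *
plan([.497,.2695,.20],.3)
E
```

```text
t 3.48 pos [ 0.42   -0.3395  0.128 ] yaw 0.598 tilt 0.0042 | shift [460.1 406.6 -70.3] dr [-0.001 -0.004  0.298] | F [-0.  -0.6 -1.5] grip 40.6 30.0
```

send_rows(xyz=[[8, 8, -20], [25, 24, -45], [45, 44, -65], [70, 69, -70], [98, 96, -70], [128, 125, -70], [158, 155, -70], [189, 185, -70], [220, 215, -70], [250, 245, -70]], dr=[[0, 0, 0], [0, 0, 0], [0, 0, 0], [0, 0, 0], [0, 0, 0], [0, 0, 0], [0, 0, 0], [0, 0, 0], [0, 0, 0], [0, 0, 0]])

```text
time: 4.32
position: [0.4815, 0.0015, 0.1985]
tool_rot: [1.468, 2.777, -0.001]
ft_force: [1.1, -0.4, -2.1]
grip_width: 0.466
grip_force: 30.0
```

send_rows(xyz=[[28, 28, 0], [56, 56, 0], [84, 83, 0], [105, 104, 0], [120, 118, 0], [130, 128, 0], [134, 132, 0], [134, 132, 0], [134, 132, 0], [134, 132, 0]], dr=[[0, 0, 0.05], [0, 0, 0.12], [0, 0, 0.2], [0, 0, 0.28], [0, 0, 0.35], [0, 0, 0.41], [0, 0, 0.44], [0, 0, 0.456], [0, 0, 0.456], [0, 0, 0.456]])

```text
time: 5.15
position: [0.5155, 0.1835, 0.1982]
tool_rot: [2.058, 2.373, -0.002]
ft_force: [-0.6, 0.1, -1.0]
grip_width: 0.47
grip_force: 30.0
```

```bash
python3 - <<'E'
from h import *
plan([.497,.2695,.20],.141)
st=get_state(); save('wrist','w2.png'); C=cam('wrist',st)
c=np.array([.5115,.1705]);yw=.141;X=np.array([np.cos(yw),np.sin(yw)]);Y=np.array([-X[1],X[0]])
for a,b in [(.05,.15),(-.05,.15),(-.05,-.15),(.05,-.15),(0,.1),(0,.015)]: print((a,b),w2px(C,[*(c+a*X+b*Y),.04]).round(1))
np.save('st2.npy',np.r_[st['position'],st['tool_rot']])
E
```

```text
t 5.15 pos [0.5155 0.1835 0.1982] yaw 0.142 tilt 0.0012 | shift [87.8 -6.2 -1.8] dr [-0.001  0.001  0.001] | F [-0.6  0.1 -1. ] grip 40.9 30.0
(0.05, 0.15) [377.3  40.4]
(-0.05, 0.15) [239.   40.4]
(-0.05, -0.15) [255.2 399.5]
(0.05, -0.15) [364.3 399.6]
(0, 0.1) [308.5 113.1]
(0, 0.015) [309.  223.3]
```

View pics/w2.png

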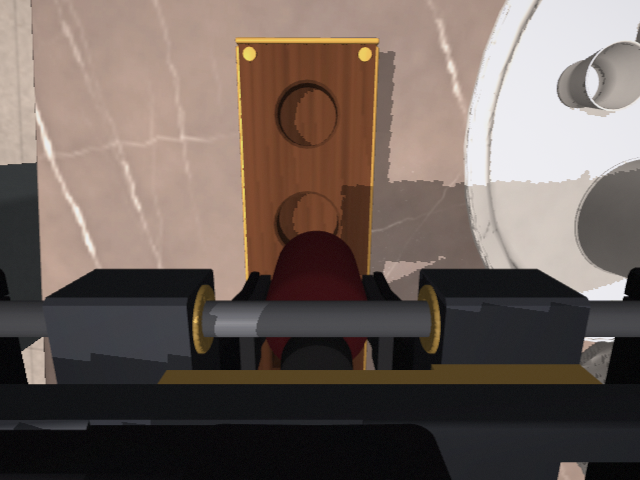

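Pocket 1 appears centred at about (306.5,113.5), against a predicted (308.5,113). The caddy estimate is good to about 1 mm, and the bottle is held centred. I'll insert it.

send_rows(xyz=[[20, -2, 0], [50, -4, 10], [75, -6, 30], [86, -7, 55], [89, -7, 80], [89, -7, 95], [89, -7, 100], [89, -7, 104], [89, -7, 108], [89, -7, 110]], dr=[[0, 0, 0], [0, 0, 0], [0, 0, 0], [0, 0, 0], [0, 0, 0], [0, 0, 0], [0, 0, 0], [0, 0, 0], [0, 0, 0], [0, 0, 0]])

```text
time: 6.03
position: [0.497, 0.2712, 0.0891]
tool_rot: [2.059, 2.372, 0.002]
ft_force: [-0.4, 0.5, -1.9]
grip_width: 0.472
grip_force: 30.0
```

send_rows(xyz=[[0, 0, 3], [0, 0, 6], [0, 0, 9], [0, 0, 12], [0, 0, 15], [0, 0, 18], [0, 0, 21], [0, 0, 24], [0, 0, 26], [0, 0, 27]], dr=[[0, 0, 0], [0, 0, 0], [0, 0, 0], [0, 0, 0], [0, 0, 0], [0, 0, 0], [0, 0, 0], [0, 0, 0], [0, 0, 0], [0, 0, 0]])

```text
time: 6.87
position: [0.4972, 0.2654, 0.0628]
tool_rot: [2.059, 2.364, -0.013]
ft_force: [-4.7, -11.7, 13.2]
grip_width: 0.469
grip_force: 29.9
```

```bash
python3 - <<'E'
from h import *
plan([.4965,.2693,.062],.141)
E
```

```text
t 6.87 pos [0.4972 0.2654 0.0628] yaw 0.138 tilt 0.0106 | shift [ 4.  -0.2  0.8] dr [-0.002  0.01  -0.003] | F [ -4.7 -11.7  13.2] grip 40.8 29.9
```

send_rows(xyz=[[-2, 0, 0], [-4, 0, 0], [-5, 0, 0], [-5, 0, 0], [-5, 0, 0], [-5, 0, 0], [-5, 0, 0], [-5, 0, 0], [-5, 0, 0], [-5, 0, 0]], dr=[[0, 0, 0], [0, 0, 0], [0, 0, 0], [0, 0, 0], [0, 0, 0], [0, 0, 0], [0, 0, 0], [0, 0, 0], [0, 0, 0], [0, 0, 0]])

```text
time: 7.7
position: [0.4971, 0.2656, 0.0626]
tool_rot: [2.058, 2.371, -0.003]
ft_force: [-3.5, -4.8, 6.5]
grip_width: 0.468
grip_force: 29.9
```

```bash
python3 - <<'E'
from h import *
plan([.4965,.2693,.062],.141)
E
```

```text
t 7.7 pos [0.4971 0.2656 0.0626] yaw 0.141 tilt 0.0026 | shift [ 3.8 -0.1  0.6] dr [-0.     0.003  0.   ] | F [-3.5 -4.8  6.5] grip 40.8 29.9
```

send_rows(xyz=[[0, 0, 0], [0, 0, 0], [0, 0, 0], [0, 0, 0], [0, 0, 0], [0, 0, -20], [0, 0, -50], [0, 0, -85], [0, 0, -120], [0, 0, -150]], dr=[[0, 0, 0], [0, 0, 0], [0, 0, 0], [0, 0, 0], [0, 0, 0], [0, 0, 0], [0, 0, 0], [0, 0, 0], [0, 0, 0], [0, 0, 0]], jaw=64)

```text
time: 8.53
position: [0.497, 0.2673, 0.2138]
tool_rot: [2.057, 2.374, 0.002]
ft_force: [1.5, 0.9, 0.3]
grip_width: 0.74
grip_force: 0.0
```

```bash
python3 - <<'E'
from h import *
plan([.5593,-.3278,.24],.141)
st=get_state(); save('wrist','w3.png'); C=cam('wrist',st)
print('cap if in pocket',w2px(C,[.4968,.2675,.109]),'p1',w2px(C,[.4968,.2695,.04]),'p2',w2px(C,[.5086,.1853,.04]))
E
```

```text
t 8.53 pos [0.497  0.2673 0.2138] yaw 0.143 tilt 0.0016 | shift [-597.9  -22.9  -26.6] dr [ 0.001 -0.001  0.002] | F [1.5 0.9 0.3] grip 64.4 0.0
cap if in pocket [315.48929647 243.37439022] p1 [315.86555691 220.4177957 ] p2 [315.60785869 312.64907077]
```

View pics/w3.png

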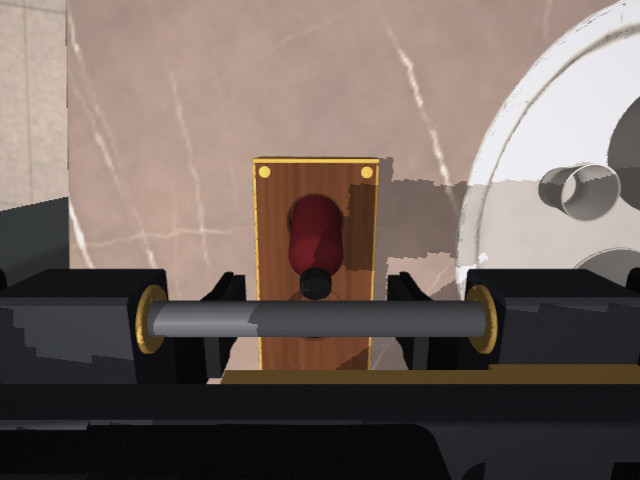

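```bash
python3 - <<'E'
from h import *
p=np.load('st2.npy'); C=cam('wrist',dict(position=p[:3],tool_rot=p[3:]))
print('w2 base px',w2px(C,[*p[:2],.15]),'cap top px',w2px(C,[*p[:2],.245]))
# base front edge along tool x
Rm=R.from_rotvec(p[3:]).as_matrix()
print('w2 base far edge',w2px(C,np.r_[p[:3]]+Rm@[.021,0,.048]),'far edge straight top',w2px(C,p[:3]+Rm@[.021,0,.048-.055]))
def blob(f):
    im=cv2.imread('pics/'+f).astype(int) if isinstance(f,str) else f.astype(int)[:,:,::-1]
    b,g,r=im[...,0],im[...,1],im[...,2]; sub=np.zeros(b.shape,bool); sub[150:300,270:365]=1
    red=(r>60)&(g<40)&(b<45)&sub; blk=(r<45)&(g<45)&(b<45)&sub
    for n,m in(('red',red),('blk',blk)):
        ys,xs=np.nonzero(m); print(n,len(ys),xs.min(),xs.max(),ys.min(),ys.max(),xs.mean().round(1),ys.mean().round(1)) if len(ys) else print(n,0)
blob('w3.png')
st=get_state(); im=get_image('wrist'); blob(im); C=cam('wrist',st); print(st['time'],st['position'])
for n,q in dict(base=[.497,.2675,.014],farbase=[.494,.2885,.014],sh=[.4972,.2675,.069],farsh=[.494,.2885,.069],cap=[.4972,.2675,.109]).items(): print(n,w2px(C,q).round(1))
im=get_image('top'); cv2.imwrite('pics/t1.png',cv2.resize(im[200:275,150:295],None,fx=5,fy=5,interpolation=cv2.INTER_CUBIC)[:,:,::-1])
E
```

```text
w2 base px [315.92717209 270.77240427] cap top px [315.39796695 376.68133709]
w2 base far edge [315.83161923 232.61749368] far edge straight top [315.67070548 265.70538143]
red 2720 287 364 191 295 310.6 235.4
blk 1019 289 341 202 299 318.1 274.0
red 2666 283 359 196 294 305.5 236.0
blk 987 284 336 204 298 313.0 273.0
8.5833 [0.49962074 0.26919258 0.21975271]
base [310.7 217.8]
farbase [310.7 195.2]
sh [310.7 230.9]
farsh [310.4 204.4]
cap [310.5 243.7]
```

View pics/t1.png

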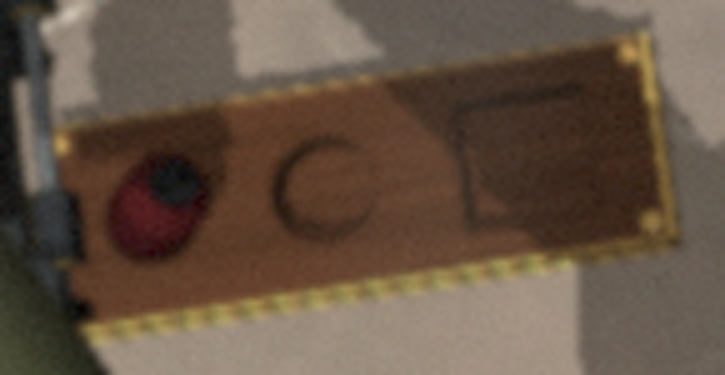

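```bash
python3 - <<'E'
from h import *
C=cam('top')
for z in (.109,.105): print(px2w(C,*crop2full(177,181,150,200,5),z).round(4))
for q in ([.4968,.2685,.109],[.4968,.2685,.014],[.4968,.2685,.069]):
    u,v=w2px(C,q); print(((u-150)*5+2).round(1),((v-200)*5+2).round(1))
plan([.4968,.2685,.2],.141)
E
```

```text
[0.5018 0.2376 0.109 ]
[0.5025 0.2388 0.105 ]
110.4 193.1
170.2 223.4
136.7 206.5
t 8.68 pos [0.4983 0.2679 0.2142] yaw 0.142 tilt 0.0056 | shift [ 0.8 -1.5 14.2] dr [ 0.006 -0.001  0.001] | F [-0.4 -0.1 -0.7] grip 63.6 0.0
```

The short bottle is leaning about 0.3 rad along the row and has not seated. I'll re-grip it with the fingers closing along the row, so the flat pads stand it upright.

send_rows(xyz=[[0, 0, 0], [0, 0, 0], [0, 0, 0], [0, 0, 0], [0, 0, 0], [0, 0, 0], [0, 0, 0], [0, 0, 0], [0, 0, 0], [0, 0, 0]], dr=[[0, 0, -0.12], [0, 0, -0.24], [0, 0, -0.36], [0, 0, -0.48], [0, 0, -0.6], [0, 0, -0.72], [0, 0, -0.84], [0, 0, -0.96], [0, 0, -1.08], [0, 0, -1.2]], jaw=87)

```text
time: 9.52
position: [0.4962, 0.2662, 0.2098]
tool_rot: [-0.349, -3.12, 0.002]
ft_force: [-1.1, -0.4, -0.2]
grip_width: 0.998
grip_force: 0.0
```

send_rows(xyz=[[0, 0, 0], [0, 0, 0], [0, 0, 0], [0, 0, 0], [0, 0, 0], [0, 0, 0], [0, 0, 0], [0, 0, 0], [0, 0, 0], [0, 0, 0]], dr=[[0, 0, -0.12], [0, 0, -0.24], [0, 0, -0.37], [0, 0, -0.37], [0, 0, -0.37], [0, 0, -0.37], [0, 0, -0.37], [0, 0, -0.37], [0, 0, -0.37], [0, 0, -0.37]])

```text
time: 10.35
position: [0.4969, 0.2667, 0.2116]
tool_rot: [-0.221, 3.134, -0.0]
ft_force: [0.8, 0.1, -0.0]
grip_width: 1.0
grip_force: 0.0
```

```bash
python3 - <<'E'
from h import *
plan([.4977,.263,.068],1.712)
st=get_state(); save('wrist','w4.png'); C=cam('wrist',st)
for q in ([.497,.268,.04],[.502,.238,.105]): print(w2px(C,q).round(1))
Y=np.array([-.1405,.990]);X=np.array([.990,.1405]);c=np.array([.511,.1704])
print('screws pred',[w2px(C,[*(c+a*X+.1425*Y),.04]).round(1) for a in (.0418,-.0418)], [w2px(C,[*(c+a*X+.15*Y),.04]).round(1) for a in (.05,-.05)])
print(st['joint_positions'])
E
```

```text
t 10.35 pos [0.4969 0.2667 0.2116] yaw 1.711 tilt 0.0003 | shift [ -0.2  -3.8 143.6] dr [-0.     0.    -0.001] | F [ 0.8  0.1 -0. ] grip 87.0 0.0
[318.2 224.2]
[274.2 245.1]
screws pred [array([368.4, 271.2]), array([371.8, 174.5])] [array([376.7, 280.1]), array([381.4, 164.3])]
[ 0.44243948  0.36654667 -1.18930509  1.67825858  0.34940274  1.33583689
  0.90436899]
```

View pics/w4.png

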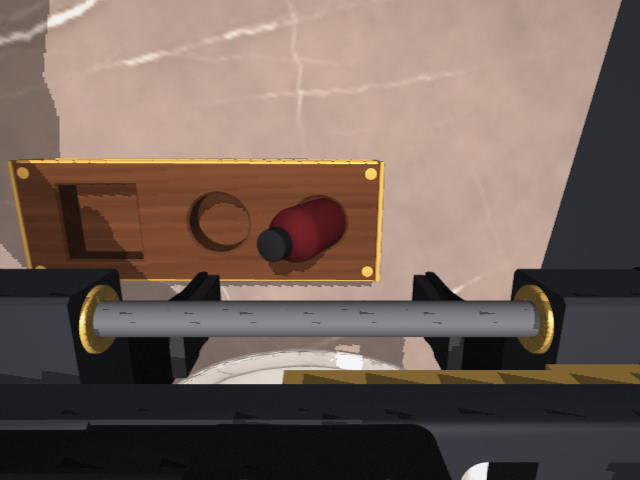

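The screws at (371,174) and (367,271) match the prediction, so the caddy pose is good. The bottle leans toward pocket 2 with its base still in the pocket. I'll straighten it with the pads.

send_rows(xyz=[[0, -5, 25], [0, -5, 55], [0, -5, 85], [0, -5, 110], [0, -5, 125], [0, -5, 135], [0, -5, 141], [0, -5, 143], [0, -5, 143], [0, -5, 143]], dr=[[0, 0, 0], [0, 0, 0], [0, 0, 0], [0, 0, 0], [0, 0, 0], [0, 0, 0], [0, 0, 0], [0, 0, 0], [0, 0, 0], [0, 0, 0]])

```text
time: 11.23
position: [0.4984, 0.2623, 0.0697]
tool_rot: [-0.221, 3.132, 0.001]
ft_force: [0.2, -0.2, 0.2]
grip_width: 1.001
grip_force: 0.0
```

send_rows(xyz=[[0, 1, 0], [0, 2, 0], [0, 3, 0], [0, 4, 0], [0, 5, 0], [0, 6, 0], [0, 7, 0], [0, 8, 0], [0, 8, 0], [0, 8, 0]], dr=[[0, 0, 0], [0, 0, 0], [0, 0, 0], [0, 0, 0], [0, 0, 0], [0, 0, 0], [0, 0, 0], [0, 0, 0], [0, 0, 0], [0, 0, 0]], jaw=30, grip_force=25)

```text
time: 12.07
position: [0.4964, 0.2699, 0.0685]
tool_rot: [0.222, -3.134, -0.0]
ft_force: [0.8, 0.4, -0.5]
grip_width: 0.466
grip_force: 25.0
```

```bash
python3 - <<'E'
from h import *
plan([.497,.2694,.068],1.712)
E
```

```text
t 12.07 pos [0.4964 0.2699 0.0685] yaw 1.712 tilt 0.0003 | shift [-0.6 -0.6  0.5] dr [ 0. -0.  0.] | F [ 0.8  0.4 -0.5] grip 40.5 25.0
```

send_rows(xyz=[[0, 0, 1], [0, 0, 2], [0, 0, 3], [0, 0, 4], [0, 0, 5], [0, 0, 6], [0, 0, 6], [0, 0, 6], [0, 0, 6], [0, 0, 6]], dr=[[0, 0, 0], [0, 0, 0], [0, 0, 0], [0, 0, 0], [0, 0, 0], [0, 0, 0], [0, 0, 0], [0, 0, 0], [0, 0, 0], [0, 0, 0]])

```text
time: 12.9
position: [0.4976, 0.2707, 0.0673]
tool_rot: [-0.221, 3.131, -0.003]
ft_force: [-8.1, -5.2, 31.4]
grip_width: 0.463
grip_force: 25.1
```

```bash
python3 - <<'E'
from h import *
plan([.497,.2694,.068],1.712)
st=get_state();im=get_image('wrist');C=cam('wrist',st);cv2.imwrite('pics/w5.png',im[:,:,::-1])
im=get_image('top'); cv2.imwrite('pics/t2.png',im[:,:,::-1])
i=im.astype(int); 
print('cap pred wrist',w2px(C,[.4969,.2694,.109]).round(1),w2px(C,[.4969,.2694,.12]).round(1), 'top',w2px(cam('top'),[.4969,.2694,.109]).round(1))
E
```

```text
t 12.9 pos [0.4976 0.2707 0.0673] yaw 1.712 tilt 0.0035 | shift [ 0.8 -1.2 -0.7] dr [-0.002  0.003  0.   ] | F [-8.1 -5.2 31.4] grip 40.3 25.1
cap pred wrist [314.1 366. ] [313.8 388.6] top [171.3 238.2]
```

send_rows(xyz=[[0, 0, -2], [0, 0, -4], [0, 0, -5], [0, 0, -5], [0, 0, -5], [0, 0, -5], [0, 0, -5], [0, 0, -5], [0, 0, -5], [0, 0, -5]], dr=[[0, 0, 0], [0, 0, 0], [0, 0, 0], [0, 0, 0], [0, 0, 0], [0, 0, 0], [0, 0, 0], [0, 0, 0], [0, 0, 0], [0, 0, 0]], jaw=46)

```text
time: 13.83
position: [0.4964, 0.2696, 0.0674]
tool_rot: [0.222, -3.134, 0.0]
ft_force: [0.5, 0.3, 0.3]
grip_width: 0.534
grip_force: 0.0
```

send_rows(xyz=[[0, 0, 0], [0, 0, 0], [0, 0, -10], [0, 0, -30], [0, 0, -60], [0, 0, -95], [0, 0, -120], [0, 0, -135], [0, 0, -142], [0, 0, -142]], dr=[[0, 0, 0], [0, 0, 0], [0, 0, 0], [0, 0, 0], [0, 0, 0], [0, 0, 0], [0, 0, 0], [0, 0, 0], [0, 0, 0], [0, 0, 0]], jaw=80)

```text
time: 14.67
position: [0.4972, 0.2703, 0.2115]
tool_rot: [-0.221, 3.131, 0.001]
ft_force: [1.2, 0.2, -1.2]
grip_width: 0.916
grip_force: 0.0
```

```bash
python3 - <<'E'
from h import *
plan([.4969,.2694,.2],1.712)
st=get_state();im=get_image('wrist');C=cam('wrist',st);cv2.imwrite('pics/w6.png',im[:,:,::-1])
i=im.astype(int); sub=np.zeros(i.shape[:2],bool); sub[165:285,255:370]=1
blk=((i.max(2)<60)&sub).astype(np.uint8); n,l,s,c=cv2.connectedComponentsWithStats(blk)
for k in range(1,n):
    if s[k,4]>120: print('blk',s[k],c[k].round(1))
red=((i[...,0]>60)&(i[...,1]<40)&(i[...,2]<50)&sub).astype(np.uint8); n,l,s,c=cv2.connectedComponentsWithStats(red)
for k in range(1,n):
    if s[k,4]>120: print('red',s[k],c[k].round(1))
for q in ([.4969,.2694,.109],[.4969,.2694,.115],[.4969,.2694,.069],[.4969,.2694,.04]): print(w2px(C,q).round(1))
E
```

```text
t 14.67 pos [0.4972 0.2703 0.2115] yaw 1.712 tilt 0.0032 | shift [ 0.5 -0.8 11.5] dr [ 0.     0.003 -0.   ] | F [ 1.2  0.2 -1.2] grip 79.7 0.0
blk [294 220  36  36 963] [310.7 238. ]
red [ 286  195   55   58 1499] [313.9 218.9]
[315.6 244.1]
[315.6 246.5]
[315.6 230.6]
[315.6 222.9]
```

The cap is now about 5 mm from the pocket axis, so the bottle is nearly upright. I'll press its top with closed fingertips, which both seats it and measures its height.

send_rows(xyz=[[2, -2, 10], [3, -3, 25], [3, -3, 40], [3, -3, 50], [3, -3, 58], [3, -3, 64], [3, -3, 68], [3, -3, 70], [3, -3, 71], [3, -3, 71]], dr=[[0, 0, 0], [0, 0, 0], [0, 0, 0], [0, 0, 0], [0, 0, 0], [0, 0, 0], [0, 0, 0], [0, 0, 0], [0, 0, 0], [0, 0, 0]], jaw=0)

```text
time: 15.55
position: [0.4941, 0.2664, 0.1387]
tool_rot: [-0.222, 3.133, 0.0]
ft_force: [1.5, 0.1, 0.2]
grip_width: 0.243
grip_force: 0.0
```

send_rows(xyz=[[0, 0, 2], [0, 0, 4], [0, 0, 6], [0, 0, 8], [0, 0, 10], [0, 0, 12], [0, 0, 14], [0, 0, 15], [0, 0, 16], [0, 0, 16]], dr=[[0, 0, 0], [0, 0, 0], [0, 0, 0], [0, 0, 0], [0, 0, 0], [0, 0, 0], [0, 0, 0], [0, 0, 0], [0, 0, 0], [0, 0, 0]])

```text
time: 16.38
position: [0.4955, 0.2691, 0.1262]
tool_rot: [-0.222, 3.129, 0.005]
ft_force: [-2.4, -0.0, 19.3]
grip_width: 0.006
grip_force: 9.4
```

```bash
python3 - <<'E'
from h import *
plan([.4969,.2694,.2],1.712)
E
```

```text
t 16.38 pos [0.4955 0.2691 0.1262] yaw 1.713 tilt 0.0058 | shift [ -1.8   0.4 -73.7] dr [0.003 0.005 0.001] | F [-2.4 -0.  19.3] grip 0.5 9.4
```

Contact at TCP z = 0.126 puts the bottle's top at 0.109, so it is fully seated. Next is the tall bottle.

send_rows(xyz=[[0, 0, -25], [0, 0, -60], [0, -5, -90], [0, -25, -105], [1, -55, -110], [2, -90, -110], [4, -125, -110], [6, -160, -110], [7, -192, -110], [8, -220, -110]], dr=[[0, 0, 0], [0, 0, 0], [0, 0, 0.04], [0, 0, 0.12], [0, 0, 0.24], [0, 0, 0.36], [0, 0, 0.48], [0, 0, 0.6], [0, 0, 0.72], [0, 0, 0.84]], jaw=70)

```text
time: 17.22
position: [0.5169, 0.0445, 0.2326]
tool_rot: [1.087, 2.947, -0.002]
ft_force: [0.2, -0.9, -0.4]
grip_width: 0.682
grip_force: 0.0
```

send_rows(xyz=[[-28, -27, 0], [-56, -54, 0], [-84, -81, 0], [-112, -108, 0], [-140, -135, 0], [-168, -162, 0], [-196, -189, 0], [-224, -216, 0], [-252, -243, 0], [-270, -260, 0]], dr=[[0, 0, 0.08], [0, 0, 0.16], [0, 0, 0.24], [0, 0, 0.32], [0, 0, 0.4], [0, 0, 0.48], [0, 0, 0.56], [0, 0, 0.64], [0, 0, 0.7], [0, 0, 0.73]])

```text
time: 18.05
position: [0.5553, -0.3308, 0.2317]
tool_rot: [2.067, 2.366, -0.003]
ft_force: [-1.2, 0.2, 0.3]
grip_width: 0.807
grip_force: 0.0
```

```bash
python3 - <<'E'
from h import *
plan([.5593,-.3278,.235],.141)
print(np.round(get_state()['joint_positions'],2))
E
```

```text
t 18.05 pos [ 0.5553 -0.3308  0.2317] yaw 0.135 tilt 0.002 | shift [ 2.4  4.3 -3.4] dr [-0.001  0.002 -0.006] | F [-1.2  0.2  0.3] grip 70.2 0.0
[ 1.03  0.4  -0.71  1.45  0.26  1.39  0.45]
```

send_rows(xyz=[[1, 2, -2], [2, 4, -3], [2, 4, -3], [2, 4, -3], [2, 4, -3], [2, 4, -3], [2, 4, -3], [2, 4, -3], [2, 4, -3], [2, 4, -3]], dr=[[0, 0, 0], [0, 0, 0], [0, 0, 0], [0, 0, 0], [0, 0, 0], [0, 0, 0], [0, 0, 0], [0, 0, 0], [0, 0, 0], [0, 0, 0]])

```text
time: 18.88
position: [0.5601, -0.3229, 0.2356]
tool_rot: [2.058, 2.373, -0.0]
ft_force: [0.1, 0.2, 0.1]
grip_width: 0.803
grip_force: 0.0
```

```bash
python3 - <<'E'
from h import *
st=get_state();im=get_image('wrist');C=cam('wrist',st);cv2.imwrite('pics/w7.png',im[:,:,::-1])
u,v=w2px(C,[.5593,-.3278,.12]); print('pred',u,v)
i=im.astype(int); x0,y0=int(u)-45,int(v)-40; a=i[y0:y0+75,x0:x0+90]
print(i[int(v),int(u)])
m=((a.min(2)>150)&(a[...,0]-a[...,2]<70)&(a[...,1]-a[...,2]>12)).astype(np.uint8)
n,l,s,c=cv2.connectedComponentsWithStats(m)
for k in range(1,n):
    if s[k,4]>100:
        p=c[k]+[x0,y0]; print(s[k],p.round(1),px2w(C,*p,.12).round(4))
plan([.5593,-.3278,.071],.141,st)
E
```

```text
pred 313.90495974531683 246.20892823962694
[249 249 238]
[   0    0   62   67 1621] [291.9 241.2] [ 0.5434 -0.3264  0.12  ]
[ 52  35  38  40 864] [343.4 264.9] [ 0.5821 -0.3386  0.12  ]
t 18.88 pos [ 0.5601 -0.3229  0.2356] yaw 0.142 tilt 0.0002 | shift [ -4.7  -1.5 164.6] dr [-0.     0.     0.001] | F [0.1 0.2 0.1] grip 69.9 0.0
```

```bash
python3 - <<'E'
from h import *
im=cv2.imread('pics/w7.png'); g=cv2.cvtColor(im,cv2.COLOR_BGR2GRAY)
x0,y0=250,170; a=cv2.GaussianBlur(g[y0:300,x0:390],(3,3),0)
h=cv2.HoughCircles(a,cv2.HOUGH_GRADIENT,1,8,param1=120,param2=12,minRadius=15,maxRadius=24)
print((h[0][:6]+[x0,y0,0]).round(1) if h is not None else None)
for r in range(0,130,4): print(y0+r,' '.join('%3d'%v for v in a[r,::5]))
E
```

```text
[[313.5 248.5  16.6]
 [312.5 218.5  22.2]
 [279.5 294.5  22.1]
 [326.5 178.5  16.1]]
170 183 181 181 184 187 184 185 182 182 166 159 235 224 172 177 176 174 172 172 172 173 173 171 170 170 171 172 172
174 184 182 182 184 187 186 184 182 177 170 164 223 233 172 178 176 173 170 172 172 172 172 171 169 167 170 171 173
178 184 183 181 183 185 186 186 179 175 181 170 219 221 172 177 177 172 168 172 172 170 170 171 169 168 167 150 116
182 187 185 182 182 182 184 184 180 173 190 170 206 230 174 176 175 172 171 172 171 169 171 172 169 167 161 110 111
186 186 185 181 180 184 182 180 180 177 189 172 176 246 173 172 173 172 172 172 171 170 172 172 170 167 139 108 111
190 185 184 181 183 183 180 179 179 180 180 188 170 238 188 172 174 173 173 172 171 171 172 172 170 167 151 111 112
194 175 177 181 184 182 182 183 182 182 181 197 168 210 200 171 173 168 173 166 171 172 173 172 169 169 159 110 111
198 178 174 175 179 181 183 185 182 183 181 194  77  32  38  58 111 112 112 113 113 113 114 131 168 170 136 110 111
202 185 184 182 182 182 182 181 183 185 176  27  22  22  20  19  22 110 113 113 113 113
[... 2112 characters left out ...]
 180
278 170 166 166 123  86  84  84  81  78  91 111 109 110 111 112 116 157 179 183 198 181 179 180 180 182 182 181 178
282 167 166 160  94  90  88  84  83  80  77 104 109 110 112 112 114 115 132 180 184 186 180 182 183 184 183 182 178
286 169 167 116  98  94  91  85  84  82  80  80 108 110 113 112 112 114 114 120 189 200 179 182 183 186 185 183 180
290 171 171 103 101  98  93  89  86  84  80  73 109 110 112 112 112 112 113 116 151 214 179 182 184 184 184 183 180
294 111 126 107 104 100  92  89  88  84  80  74 109 110 112 112 112 113 114 114 139 196 185 181 183 183 184 182 177
298 110 111 111 105 101  95  91  89  82  79  72 108 111 112 112 112 113 114 114 178 182 188 180 183 183 182 181 178
```

send_rows(xyz=[[-3, -1, 15], [-6, -2, 45], [-6, -2, 80], [-6, -2, 110], [-6, -2, 132], [-6, -2, 147], [-6, -2, 156], [-6, -2, 162], [-6, -2, 164], [-6, -2, 164]], dr=[[0, 0, 0], [0, 0, 0], [0, 0, 0], [0, 0, 0], [0, 0, 0], [0, 0, 0], [0, 0, 0], [0, 0, 0], [0, 0, 0], [0, 0, 0]], jaw=66)

```text
time: 19.77
position: [0.5596, -0.3293, 0.0723]
tool_rot: [2.057, 2.373, 0.0]
ft_force: [-0.7, -0.4, 0.2]
grip_width: 0.758
grip_force: 0.0
```

send_rows(xyz=[[0, 0, 0], [0, 0, 0], [0, 0, 0], [0, 0, 0], [0, 0, 0], [0, 0, 0], [0, 0, 0], [0, 0, -3], [0, 0, -9], [0, 0, -18]], dr=[[0, 0, 0], [0, 0, 0], [0, 0, 0], [0, 0, 0], [0, 0, 0], [0, 0, 0], [0, 0, 0], [0, 0, 0], [0, 0, 0], [0, 0, 0]], jaw=30, grip_force=45)

```text
time: 20.6
position: [0.5581, -0.3285, 0.0887]
tool_rot: [-2.056, -2.372, 0.0]
ft_force: [-0.7, 0.2, -1.9]
grip_width: 0.523
grip_force: 44.9
```

```bash
python3 - <<'E'
from h import *
plan([.5088,.1854,.235],.141)
E
```

```text
t 20.6 pos [ 0.5581 -0.3285  0.0887] yaw 0.142 tilt 0.0027 | shift [ 516.    23.8 -145.4] dr [-0.002 -0.002  0.001] | F [-0.7  0.2 -1.9] grip 45.5 44.9
```

send_rows(xyz=[[0, 0, -15], [0, 0, -40], [4, 0, -65], [14, 1, -85], [32, 2, -98], [58, 3, -105], [90, 4, -106], [126, 6, -106], [164, 8, -106], [204, 10, -106]], dr=[[0, 0, 0], [0, 0, 0], [0, 0, 0], [0, 0, 0], [0, 0, 0], [0, 0, 0], [0, 0, 0], [0, 0, 0], [0, 0, 0], [0, 0, 0]])

```text
time: 21.43
position: [0.5399, -0.1245, 0.197]
tool_rot: [2.058, 2.371, -0.0]
ft_force: [0.7, 0.1, -1.4]
grip_width: 0.519
grip_force: 44.9
```

send_rows(xyz=[[40, 2, 0], [79, 4, 0], [117, 6, 0], [153, 8, 0], [187, 9, 0], [219, 10, 0], [248, 11, 0], [274, 12, 0], [294, 13, 0], [306, 14, 0]], dr=[[0, 0, 0], [0, 0, 0], [0, 0, 0], [0, 0, 0], [0, 0, 0], [0, 0, 0], [0, 0, 0], [0, 0, 0], [0, 0, 0], [0, 0, 0]])

```text
time: 22.27
position: [0.5097, 0.183, 0.1972]
tool_rot: [2.053, 2.377, 0.003]
ft_force: [0.2, 0.2, -1.4]
grip_width: 0.521
grip_force: 44.9
```

send_rows(xyz=[[4, 0, 5], [6, 0, 15], [6, 0, 25], [6, 0, 35], [6, 0, 42], [6, 0, 47], [6, 0, 50], [6, 0, 50], [6, 0, 50], [6, 0, 50]], dr=[[0, 0, 0], [0, 0, 0], [0, 0, 0], [0, 0, 0], [0, 0, 0], [0, 0, 0], [0, 0, 0], [0, 0, 0], [0, 0, 0], [0, 0, 0]])

```text
time: 23.1
position: [0.51, 0.1852, 0.1459]
tool_rot: [2.058, 2.373, 0.001]
ft_force: [-0.5, 0.2, -1.8]
grip_width: 0.525
grip_force: 44.9
```

```bash
python3 - <<'E'
from h import *
plan([.5088,.1854,.12],.141)
st=get_state();im=get_image('wrist');cv2.imwrite('pics/w8.png',im[:,:,::-1])
p=np.array(st['position']);Rm=R.from_rotvec(st['tool_rot']).as_matrix();C=cam('wrist',st)
print('t',st['time'],'far base',w2px(C,p+Rm@[.0235,0,.0715]).round(1),'side',w2px(C,p+Rm@[0,.0235,.0715]).round(1),w2px(C,p+Rm@[0,-.0235,.0715]).round(1),'far shoulder',w2px(C,p+Rm@[.0235,0,.0015]).round(1))
Y=np.array([-.1405,.990]);X=np.array([.990,.1405]);c=np.array([.511,.1704])
print('screws',[w2px(C,[*(c+a*X+.1425*Y),.04]).round(1) for a in (.0418,-.0418)])
g=cv2.cvtColor(im,cv2.COLOR_RGB2GRAY)
print('col',[(r,int(g[r,310:322].mean())) for r in range(150,300,4)])
E
```

```text
t 23.1 pos [0.51   0.1852 0.1459] yaw 0.142 tilt 0.0008 | shift [ 0.4 -1.2 25.9] dr [ 0.001 -0.     0.001] | F [-0.5  0.2 -1.8] grip 45.7 44.9
t 23.1 far base [315.9 219.1] side [355.6 258.1] [276.2 258.1] far shoulder [315.7 253.1]
screws [array([383.9,  36.6]), array([244. ,  36.6])]
col [(150, 34), (154, 77), (158, 78), (162, 80), (166, 80), (170, 79), (174, 79), (178, 79), (182, 80), (186, 80), (190, 80), (194, 61), (198, 52), (202, 51), (206, 39), (210, 78), (214, 78), (218, 78), (222, 77), (226, 21), (230, 15), (234, 14), (238, 15), (242, 16), (246, 17), (250, 16), (254, 17), (258, 17), (262, 18), (266, 20), (270, 21), (274, 21), (278, 22), (282, 22), (286, 22), (290, 22), (294, 23), (298, 22)]
```

```bash
python3 - <<'E'
from h import *
im=cv2.imread('pics/w8.png'); g=cv2.cvtColor(im,cv2.COLOR_BGR2GRAY)
st=get_state();C=cam('wrist',st)
Y=np.array([-.1405,.990]);X=np.array([.990,.1405]);c=np.array([.511,.1704])
for d in (.0255,.0275): print('far rim p2',w2px(C,[*(c+(.015+d)*Y),.04]).round(1))
# brass/screw blobs
hsv=cv2.cvtColor(im,cv2.COLOR_BGR2HSV); m=cv2.inRange(hsv,(15,120,120),(35,255,255)); m[80:]=0
n,l,s,cc=cv2.connectedComponentsWithStats(m)
for k in range(1,n):
    if s[k,4]>40: print(s[k],cc[k].round(1))
for r in range(184,270,3): print(r,' '.join('%3d'%v for v in g[r,255:380:5]))
E
```

```text
far rim p2 [314.1 205.7]
far rim p2 [314.1 202.8]
[ 226   19  176    7 1219] [313.2  22. ]
[227  29   6  51 175] [229.1  54.1]
[234  30  18  18 244] [242.6  38.4]
[375  30  18  19 242] [383.4  39.1]
[395  30   6  50 179] [397.2  55.3]
184  85  82  76  82  77  76  78  77  77  83  82  82  81  78  83  78  79  78  80  82  69  72  85  82  82
187  86  81  76  82  76  74  78  78  78  83  81  82  82  77  84  78  78  81  79  83  71  74  82  82  81
190  86  82  77  82  77  73  78  78  78  84  81  81  82  79  84  79  78  80  79  81  74  72  82  80  81
193  83  84  78  82  77  72  77  77  78  83  79  82  82  51  57  78  78  80  54  68  76  47  56  56  70
196  82  83  81  82  76  73  77  78  80  79  81  52  52  50  55  51  51  51  51  54  50  48  53  54  53
199  83  82  79  84  78  74  77  79  80  76  81  52  53  49  54  49  49  51  51  52  50  49  53  53  54
202  82  84  78  82  78  73  77  80  80  77  80  52  54  50  53  50  50  52  50  52  50  48  52  53  52
205  82  83  78  82  78  74  77  79  80  75  71  42  41  46  54  50  51  51  52  52  49  49  52  53  52
208  82  83  79  82  78  73  77  
[... 1450 characters left out ...]
  16  17  18  17  18  16  15  15  16  15  18  18  16  23  50  49  52  51  53
253  83  81  79  75  21  16  17  15  18  18  18  19  17  19  14  17  15  14  17  13  50  49  52  52  52
256  82  80  80  75  16  14  16  15  18  16  18  17  16  15  19  20  15  15  18  16  51  49  50  51  52
259  83  80  80  75  13  13  16  17  14  16  20  16  18  20  18  18  18  17  15  16  42  50  50  51  54
262  81  80  80  75  13  15  18  16  19  18  19  20  19  19  20  16  18  12  16  15  14  49  50  51  53
265  83  80  81  68  16  16  16  16  18  18  18  20  22  21  20  18  19  16  20  15  17  49  50  50  53
268  83  80  80  56  15  14  19  16  19  21  20  20  20  21  20  21  20  19  18  17  18  49  49  52  53
```

The bottle's base sits about 4 mm back in the grip: its far edge is at row 225, against a predicted 219. I'll correct sideways, then insert slowly.

send_rows(xyz=[[1, -1, 4], [3, -2, 10], [3, -2, 18], [3, -2, 25], [3, -2, 30], [3, -2, 34], [3, -2, 37], [3, -2, 40], [3, -2, 42], [3, -2, 44]], dr=[[0, 0, 0], [0, 0, 0], [0, 0, 0], [0, 0, 0], [0, 0, 0], [0, 0, 0], [0, 0, 0], [0, 0, 0], [0, 0, 0], [0, 0, 0]])

```text
time: 23.98
position: [0.5074, 0.1878, 0.1014]
tool_rot: [2.058, 2.373, 0.0]
ft_force: [-0.8, 0.0, -1.1]
grip_width: 0.524
grip_force: 44.9
```

```bash
python3 - <<'E'
from h import *
plan([.5088,.1854,.0855],.141)
E
```

```text
t 23.98 pos [0.5074 0.1878 0.1014] yaw 0.142 tilt 0.0002 | shift [-2.5  1.  15.9] dr [0.    0.    0.001] | F [-0.8  0.  -1.1] grip 45.6 44.9
```

send_rows(xyz=[[0, 0, 2], [0, 0, 4], [0, 0, 6], [0, 0, 8], [0, 0, 10], [0, 0, 12], [0, 0, 14], [0, 0, 16], [0, 0, 17], [0, 0, 17]], dr=[[0, 0, 0], [0, 0, 0], [0, 0, 0], [0, 0, 0], [0, 0, 0], [0, 0, 0], [0, 0, 0], [0, 0, 0], [0, 0, 0], [0, 0, 0]])

```text
time: 24.82
position: [0.5075, 0.1879, 0.0861]
tool_rot: [2.058, 2.373, -0.002]
ft_force: [-3.6, -1.9, 12.5]
grip_width: 0.521
grip_force: 45.0
```

```bash
python3 - <<'E'
from h import *
plan([.5088,.1854,.0855],.141)
E
```

```text
t 24.82 pos [0.5075 0.1879 0.0861] yaw 0.142 tilt 0.0014 | shift [-2.7  1.   0.6] dr [-0.     0.001  0.001] | F [-3.6 -1.9 12.5] grip 45.3 45.0
```

send_rows(xyz=[[0, 0, -1], [0, 0, -2], [0, 0, -2], [0, 0, -2], [0, 0, -2], [0, 0, -15], [0, 0, -40], [0, 0, -75], [0, 0, -110], [0, 0, -149]], dr=[[0, 0, 0], [0, 0, 0], [0, 0, 0], [0, 0, 0], [0, 0, 0], [0, 0, 0], [0, 0, 0], [0, 0, 0], [0, 0, 0], [0, 0, 0]], jaw=62)

```text
time: 25.65
position: [0.5064, 0.1879, 0.2352]
tool_rot: [-2.057, -2.374, 0.001]
ft_force: [1.3, -0.6, -0.2]
grip_width: 0.712
grip_force: 0.0
```

send_rows(xyz=[[-38, -9, 0], [-77, -18, 0], [-116, -28, 0], [-154, -37, 0], [-193, -46, 0], [-231, -56, 0], [-268, -65, 0], [-302, -73, 0], [-328, -79, 0], [-328, -79, 0]], dr=[[0, 0, 0], [0, 0, 0], [0, 0, 0], [0, 0, 0], [0, 0, 0], [0, 0, 0], [0, 0, 0], [0, 0, 0], [0, 0, 0], [0, 0, 0]], jaw=76)

```text
time: 26.48
position: [0.4742, -0.1551, 0.234]
tool_rot: [2.068, 2.363, -0.003]
ft_force: [-0.2, -0.8, 0.0]
grip_width: 0.873
grip_force: 0.0
```

send_rows(xyz=[[0, 0, 0], [0, 0, 0], [0, 0, 0], [0, 0, 0], [0, 0, 0], [0, 0, 0], [0, 0, 0], [0, 0, 0], [0, 0, 0], [0, 0, 0]], dr=[[0, 0, 0], [0, 0, 0], [0, 0, 0], [0, 0, 0], [0, 0, 0], [0, 0, 0], [0, 0, 0], [0, 0, 0], [0, 0, 0], [0, 0, 0]])

```text
time: 27.32
position: [0.4755, -0.1481, 0.2335]
tool_rot: [2.058, 2.374, -0.0]
ft_force: [-0.7, -0.8, 0.4]
grip_width: 0.872
grip_force: 0.0
```

```bash
python3 - <<'E'
from h import *
plan([.4757,-.1482,.235],.141)
st=get_state();im=get_image('wrist');C=cam('wrist',st);cv2.imwrite('pics/w9.png',im[:,:,::-1])
np.save('st9.npy',np.r_[st['position'],st['tool_rot']])
print('cap',w2px(C,[.4757,-.1482,.099]).round(1))
for y in (.3,.37,.44):
    q=[np.array([np.cos(y+a),np.sin(y+a)])*.03*2**.5+[.4757,-.1482] for a in np.pi/4+np.arange(4)*np.pi/2]
    print(y,[w2px(C,[*p,.0]).round(0).tolist() for p in q])
t=get_image('top');Ct=cam('top')
for n,q in dict(short=[.4969,.2690,.109],tall=[.5088,.1854,.134]).items(): print(n,w2px(Ct,q).round(1))
a=cv2.resize(im[100:300,210:420],None,fx=2.8,fy=2.8,interpolation=cv2.INTER_CUBIC)
b=cv2.resize(t[215:255,165:235],None,fx=2.8,fy=2.8,interpolation=cv2.INTER_CUBIC)
a=cv2.copyMakeBorder(a,0,0,0,b.shape[1],cv2.BORDER_CONSTANT); a[:b.shape[0],-b.shape[1]:]=b; print(a.shape)
cv2.imwrite('pics/w9c.png',a[:,:,::-1])
E
```

```text
t 27.32 pos [ 0.4755 -0.1481  0.2335] yaw 0.142 tilt 0.0001 | shift [-0.1  0.2 -1.5] dr [-0.     0.     0.001] | F [-0.7 -0.8  0.4] grip 75.9 0.0
cap [316.2 233.7]
0.3 [[342.0, 176.0], [281.0, 186.0], [292.0, 244.0], [350.0, 235.0]]
0.37 [[339.0, 175.0], [280.0, 188.0], [294.0, 246.0], [352.0, 233.0]]
0.44 [[337.0, 173.0], [278.0, 191.0], [297.0, 247.0], [353.0, 230.0]]
short [171.5 238.2]
tall [204.8 230.4]
(560, 784, 3)
```

View pics/w9c.png

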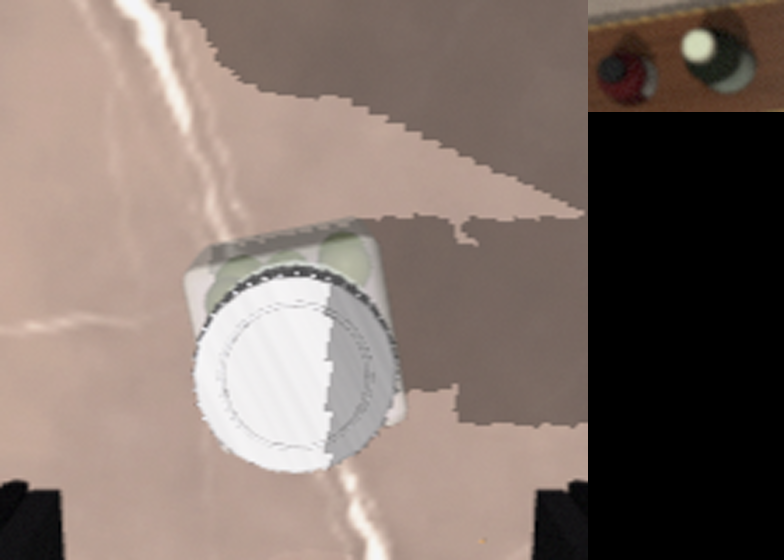

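The cap centre is at full-image (316.1,233.9), exactly as predicted, and both bottles stand upright in the inset. I'll fit the jar's yaw from its edges.

```bash
python3 - <<'E'
from h import *
from scipy.optimize import minimize
im=cv2.imread('pics/w9.png'); p=np.load('st9.npy'); C=cam('wrist',dict(position=p[:3],tool_rot=p[3:]))
g=cv2.cvtColor(im,cv2.COLOR_BGR2GRAY)
L=cv2.createLineSegmentDetector().detect(g)[0][:,0]
for x1,y1,x2,y2 in L:
    l=np.hypot(x2-x1,y2-y1)
    if l>12 and 270<x1<360 and 165<y1<260 and 270<x2<360 and 165<y2<260:
        out=[]
        for z in (0,.066):
            d=(px2w(C,x2,y2,z)-px2w(C,x1,y1,z))[:2]; out.append(((np.arctan2(d[1],d[0])+np.pi/4)%(np.pi/2)-np.pi/4).round(3))
        print(np.round([x1,y1,x2,y2],1),round(l,1),out)
E
```

```text
[326.8 199.5 304.4 198.5] 22.5 [np.float64(0.1), np.float64(0.1)]
[293.  204.3 279.9 222.3] 22.2 [np.float64(-0.495), np.float64(-0.495)]
[306.9 194.5 326.9 195.6] 20.0 [np.float64(0.086), np.float64(0.086)]
[343.3 211.6 326.7 199.7] 20.5 [np.float64(-0.482), np.float64(-0.482)]
[294.3 200.5 307.  194.7] 14.0 [np.float64(0.567), np.float64(0.567)]
[337.1 201.7 345.7 210.5] 12.4 [np.float64(-0.648), np.float64(-0.648)]
[280.9 222.9 278.2 234.7] 12.1 [np.float64(-0.096), np.float64(-0.096)]
[282.3 215.8 283.3 203. ] 12.8 [np.float64(0.044), np.float64(0.044)]
[278.8 234.5 282.4 252. ] 17.9 [np.float64(0.311), np.float64(0.311)]
[325.2 244.5 328.3 229.2] 15.7 [np.float64(-0.044), np.float64(-0.044)]
[325.1 259.5 328.2 246.6] 13.3 [np.float64(-0.082), np.float64(-0.082)]
[282.6 248.9 289.8 259.5] 12.8 [np.float64(0.707), np.float64(0.707)]
[322.2 187.2 300.8 191.4] 21.8 [np.float64(0.332), np.float64(0.332)]
[339.5 183.8 325.1 187.3] 14.8 [np.float64(0.374), np.float64(0.374)]
[290.6 193.1 277.9 195.9] 13.0 [np.float64(0.359), np.float64(0.359)]
[352.4 238.8 350.  225.5] 13.5 [np.float64(0.338), np.float64(0.338)]
[349.9 220.5 343.1 185.6] 35.6 [np.float64(0.349), np.float64(0.349)]
[294.1 185.4 344.4 176.8] 51.0 [np.float64(0.31), np.float64(0.31)]
[275.2 199.2 279.  219.2] 20.3 [np.float64(0.306), np.float64(0.306)]
```

send_rows(xyz=[[0, 0, 15], [0, 0, 45], [0, 0, 75], [0, 0, 100], [0, 0, 118], [0, 0, 129], [0, 0, 136], [0, 0, 139], [0, 0, 139], [0, 0, 139]], dr=[[0, 0, 0], [0, 0, 0], [0, 0, 0], [0, 0, 0], [0, 0, 0], [0, 0, 0], [0, 0, 0], [0, 0, 0], [0, 0, 0], [0, 0, 0]], jaw=72)

```text
time: 28.25
position: [0.4763, -0.1483, 0.0955]
tool_rot: [2.057, 2.372, 0.001]
ft_force: [-0.1, 0.2, -0.9]
grip_width: 0.826
grip_force: 0.0
```

send_rows(xyz=[[0, 0, 0], [0, 0, 0], [0, 0, 0], [0, 0, 0], [0, 0, 0], [0, 0, 0], [0, 0, 0], [0, 0, -3], [0, 0, -9], [0, 0, -18]], dr=[[0, 0, 0], [0, 0, 0], [0, 0, 0], [0, 0, 0], [0, 0, 0], [0, 0, 0], [0, 0, 0], [0, 0, 0], [0, 0, 0], [0, 0, 0]], jaw=40, grip_force=60)

```text
time: 29.08
position: [0.4744, -0.1476, 0.1118]
tool_rot: [-2.056, -2.372, 0.001]
ft_force: [0.7, 0.0, -4.4]
grip_width: 0.628
grip_force: 60.1
```

```bash
python3 - <<'E'
from h import *
plan([.5230,.0858,.174],-.049)
E
```

```text
t 29.08 pos [ 0.4744 -0.1476  0.1118] yaw 0.142 tilt 0.0028 | shift [224.3  81.  -62. ] dr [-0.002 -0.002  0.191] | F [ 0.7  0.  -4.4] grip 54.7 60.1
```

send_rows(xyz=[[0, 0, -12], [2, 1, -28], [8, 3, -44], [18, 6, -55], [32, 11, -60], [50, 18, -62], [72, 26, -62], [96, 34, -62], [120, 43, -62], [142, 51, -62]], dr=[[0, 0, 0], [0, 0, 0], [0, 0, 0], [0, 0, 0], [0, 0, 0], [0, 0, 0], [0, 0, 0], [0, 0, 0], [0, 0, 0], [0, 0, 0]])

```text
time: 29.92
position: [0.506, 0.002, 0.1753]
tool_rot: [2.057, 2.374, 0.001]
ft_force: [-0.7, -0.3, -4.5]
grip_width: 0.624
grip_force: 60.1
```

send_rows(xyz=[[20, 7, 0], [38, 14, 0], [53, 19, 0], [65, 24, 0], [74, 27, 0], [80, 29, 0], [83, 30, 0], [83, 30, 0], [83, 30, 0], [83, 30, 0]], dr=[[0, 0, 0.03], [0, 0, 0.06], [0, 0, 0.1], [0, 0, 0.14], [0, 0, 0.17], [0, 0, 0.19], [0, 0, 0.19], [0, 0, 0.19], [0, 0, 0.19], [0, 0, 0.19]])

```text
time: 30.75
position: [0.5238, 0.0854, 0.1746]
tool_rot: [2.274, 2.167, -0.001]
ft_force: [-0.5, 0.7, -4.3]
grip_width: 0.621
grip_force: 60.1
```

send_rows(xyz=[[0, 0, 5], [0, 0, 12], [0, 0, 18], [0, 0, 22], [0, 0, 24], [0, 0, 25], [0, 0, 25], [0, 0, 25], [0, 0, 25], [0, 0, 25]], dr=[[0, 0, 0], [0, 0, 0], [0, 0, 0], [0, 0, 0], [0, 0, 0], [0, 0, 0], [0, 0, 0], [0, 0, 0], [0, 0, 0], [0, 0, 0]])

```text
time: 31.58
position: [0.5241, 0.0862, 0.1498]
tool_rot: [2.274, 2.167, 0.0]
ft_force: [0.8, -0.3, -3.8]
grip_width: 0.618
grip_force: 60.1
```

```bash
python3 - <<'E'
from h import *
plan([.5230,.0858,.108],-.049)
st=get_state();im=get_image('wrist');C=cam('wrist',st);cv2.imwrite('pics/w10.png',im[:,:,::-1])
p=np.array(st['position']);Rm=R.from_rotvec(st['tool_rot']).as_matrix()
y=.33-.19; 
def corners(z,c,yaw,h): return [w2px(C,[c[0]+h*2**.5*np.cos(yaw+a),c[1]+h*2**.5*np.sin(yaw+a),z]).round(1).tolist() for a in np.pi/4+np.arange(4)*np.pi/2]
print('jar base corners',corners(p[2]-.094,p,y,.03),'shoulder',corners(p[2]-.028,p,y,.03))
print('pocket',corners(.04,[.5230,.0858],.141,.032))
g=cv2.cvtColor(im,cv2.COLOR_RGB2GRAY); L=cv2.createLineSegmentDetector().detect(g)[0][:,0]
for x1,y1,x2,y2 in L:
    l=np.hypot(x2-x1,y2-y1)
    if l>15 and max(y1,y2)<290 and min(y1,y2)>130 and 230<x1<400 and 230<x2<400: print(np.round([x1,y1,x2,y2],1))
E
```

```text
t 31.58 pos [0.5241 0.0862 0.1498] yaw -0.048 tilt 0.0006 | shift [-0.4 -1.1 41.8] dr [0.001 0.    0.001] | F [ 0.8 -0.3 -3.8] grip 53.7 60.1
jar base corners [[353.7, 194.0], [260.3, 211.7], [280.2, 298.3], [368.5, 282.5]] shoulder [[367.4, 212.8], [240.4, 236.5], [268.3, 349.9], [386.1, 329.6]]
pocket [[352.3, 188.0], [258.5, 205.9], [278.7, 293.1], [367.3, 277.2]]
[263.6 261.2 286.7 241.7]
[287.  241.2 318.  234.9]
[336.  238.4 354.1 248.6]
[318.  235.2 335.7 239. ]
[326.9 249.  301.8 250.2]
[353.3 258.9 334.5 251.7]
[245.2 240.4 252.5 272. ]
[303.5 249.  277.2 259.7]
[374.5 167.9 389.4 269.4]
[276.8 260.6 260.  276.2]
[375.9 276.8 366.7 232.9]
[366.5 225.3 360.6 209.4]
[315.8 229.  288.1 235.5]
[290.1 236.1 273.8 245.9]
[323.1 244.4 301.9 245.2]
[359.4 214.4 258.6 233.1]
[344.9 236.2 316.6 229.2]
[315.6 165.2 363.2 162.9]
[309.1 195.6 308.5 169.3]
[345.8 196.4 302.9 204.7]
[236.6 245.7 241.7 266.9]
[265.6 201.8 306.8 194.2]
[303.1 264.9 331.9 265.6]
[287.6 136.4 265.5 133. ]
[392.3 268.2 382.9 203.2]
[333.3 266.5 351.8 277. ]
[282.7 274.8 301.9 265.6]
[385.3 200.5 393.6 177. ]
[299.4 198.3 280.6 201.8]
[392.1 169.5 383.6 196.6]
[301.9 133.3 287.  136. ]
```

The jar's edges match the prediction to within 1 px and line up with the pocket. I'll insert it in steps.

send_rows(xyz=[[0, -1, 3], [0, -1, 7], [0, -1, 11], [0, -1, 15], [0, -1, 18], [0, -1, 20], [0, -1, 22], [0, -1, 24], [0, -1, 25], [0, -1, 26]], dr=[[0, 0, 0], [0, 0, 0], [0, 0, 0], [0, 0, 0], [0, 0, 0], [0, 0, 0], [0, 0, 0], [0, 0, 0], [0, 0, 0], [0, 0, 0]])

```text
time: 32.47
position: [0.5229, 0.0861, 0.1235]
tool_rot: [2.274, 2.167, 0.0]
ft_force: [0.0, -0.5, -4.6]
grip_width: 0.624
grip_force: 60.1
```

```bash
python3 - <<'E'
from h import *
plan([.5230,.0858,.108],-.049); print(np.round(get_state()['torque'],2))
E
```

```text
t 32.47 pos [0.5229 0.0861 0.1235] yaw -0.048 tilt 0.0001 | shift [-0.3  0.1 15.5] dr [0.    0.    0.001] | F [ 0.  -0.5 -4.6] grip 54.3 60.1
[ 0.04 -0.07 -0.03]
```

Base is about 10 mm into the pocket with no side force, so I'll continue to the floor.

send_rows(xyz=[[0, 0, 2], [0, 0, 4], [0, 0, 6], [0, 0, 8], [0, 0, 10], [0, 0, 12], [0, 0, 14], [0, 0, 16], [0, 0, 17], [0, 0, 17]], dr=[[0, 0, 0], [0, 0, 0], [0, 0, 0], [0, 0, 0], [0, 0, 0], [0, 0, 0], [0, 0, 0], [0, 0, 0], [0, 0, 0], [0, 0, 0]])

```text
time: 33.3
position: [0.5235, 0.0864, 0.1085]
tool_rot: [2.273, 2.167, -0.0]
ft_force: [-5.5, -2.2, 12.4]
grip_width: 0.623
grip_force: 60.1
```

```bash
python3 - <<'E'
from h import *
plan([.5230,.0858,.108],-.049); s=get_state(); print(np.round(s['torque'],2),np.round(s['joint_positions'],2))
E
```

```text
t 33.3 pos [0.5235 0.0864 0.1085] yaw -0.048 tilt 0.0014 | shift [-0.6 -0.5  0.5] dr [0.001 0.001 0.001] | F [-5.5 -2.2 12.4] grip 54.2 60.1
[-0.31  1.08 -0.03] [ 0.57  0.29 -0.89  1.88  0.25  1.09 -0.46]
```

send_rows(xyz=[[0, 0, -0.5], [0, 0, -1], [0, 0, -1], [0, 0, -1], [0, 0, -1.2], [0, 0, -1.4], [0, 0, -1.6], [0, 0, -1.8], [0, 0, -2], [0, 0, -2]], dr=[[0, 0, 0], [0, 0, -0.05], [0, 0, -0.13], [0, 0, -0.21], [0, 0, -0.29], [0, 0, -0.37], [0, 0, -0.45], [0, 0, -0.53], [0, 0, -0.6], [0, 0, -0.65]])

```text
time: 34.13
position: [0.5235, 0.0864, 0.1099]
tool_rot: [1.459, 2.781, 0.001]
ft_force: [-3.3, -0.6, 6.7]
grip_width: 0.622
grip_force: 60.1
```

```bash
python3 - <<'E'
from h import *
plan([.5235,.0864,.1085],1.23); s=get_state(); print(np.round(s['torque'],2),np.round(s['joint_positions'],2))
E
```

```text
t 34.13 pos [0.5235 0.0864 0.1099] yaw 0.605 tilt 0.0012 | shift [ 0.  -0.   1.4] dr [ 0.001  0.001 -0.625] | F [-3.3 -0.6  6.7] grip 54.1 60.1
[-0.09  0.46 -0.23] [ 0.67  0.32 -1.    1.87  0.3   1.11  0.15]
```

send_rows(xyz=[[0, 0, 0], [0, 0, -0.2], [0, 0, -0.5], [0, 0, -0.8], [0, 0, -1], [0, 0, -1.5], [0, 0, -2], [0, 0, -2], [0, 0, -2], [0, 0, -2]], dr=[[0, 0, -0.08], [0, 0, -0.16], [0, 0, -0.24], [0, 0, -0.32], [0, 0, -0.4], [0, 0, -0.48], [0, 0, -0.55], [0, 0, -0.61], [0, 0, -0.63], [0, 0, -0.63]])

```text
time: 34.97
position: [0.5236, 0.0862, 0.1114]
tool_rot: [0.53, 3.095, 0.0]
ft_force: [-1.9, -0.9, 6.2]
grip_width: 0.624
grip_force: 60.1
```

```bash
python3 - <<'E'
from h import *
plan([.5235,.0864,.1085],1.23); s=get_state(); print(np.round(s['torque'],2),np.round(s['joint_positions'],2))
E
```

```text
t 34.97 pos [0.5236 0.0862 0.1114] yaw 1.231 tilt 0.0013 | shift [0.1 0.2 2.9] dr [0.    0.001 0.001] | F [-1.9 -0.9  6.2] grip 54.3 60.1
[-0.13  0.22  0.03] [ 0.76  0.37 -1.13  1.87  0.38  1.13  0.72]
```

The moment has dropped to zero, so the threads have let go. I'll lift a little and check the weight.

send_rows(xyz=[[0, 0, -0.5], [0, 0, -1], [0, 0, -1.5], [0, 0, -2], [0, 0, -2.5], [0, 0, -3], [0, 0, -3.5], [0, 0, -4], [0, 0, -4], [0, 0, -4]], dr=[[0, 0, 0], [0, 0, 0], [0, 0, 0], [0, 0, 0], [0, 0, 0], [0, 0, 0], [0, 0, 0], [0, 0, 0], [0, 0, 0], [0, 0, 0]])

```text
time: 35.8
position: [0.5229, 0.0861, 0.1145]
tool_rot: [0.53, 3.097, -0.0]
ft_force: [0.6, 0.7, -1.5]
grip_width: 0.625
grip_force: 60.1
```

```bash
python3 - <<'E'
from h import *
plan([.5235,.0864,.1085],1.23); s=get_state(); print(np.round(s['torque'],2))
E
```

```text
t 35.8 pos [0.5229 0.0861 0.1145] yaw 1.232 tilt 0.0001 | shift [-0.5  0.5  6. ] dr [-0.     0.     0.002] | F [ 0.6  0.7 -1.5] grip 54.4 60.1
[ 0.06 -0.12  0.04]
```

send_rows(xyz=[[0, 0, -3], [0, 0, -7], [0, 0, -12], [0, 0, -17], [0, 0, -22], [0, 0, -27], [0, 0, -31], [0, 0, -34], [0, 0, -36], [0, 0, -36]], dr=[[0, 0, 0], [0, 0, 0], [0, 0, 0], [0, 0, 0], [0, 0, 0], [0, 0, 0], [0, 0, 0], [0, 0, 0], [0, 0, 0], [0, 0, 0]])

```text
time: 36.63
position: [0.5231, 0.0861, 0.151]
tool_rot: [0.53, 3.096, -0.0]
ft_force: [-0.2, -0.3, -1.4]
grip_width: 0.628
grip_force: 60.1
```

send_rows(xyz=[[0, 0, 0], [0, 0, 0], [0, 0, 0], [0, 0, 0], [0, 0, 0], [0, 0, 0], [0, 0, 0], [0, 0, 0], [0, 0, 0], [0, 0, 0]], dr=[[0, 0, 0], [0, 0, 0], [0, 0, 0], [0, 0, 0], [0, 0, 0], [0, 0, 0], [0, 0, 0], [0, 0, 0], [0, 0, 0], [0, 0, 0]])

```text
time: 37.47
position: [0.5228, 0.0861, 0.1505]
tool_rot: [-0.53, -3.097, 0.0]
ft_force: [0.1, -0.2, -0.5]
grip_width: 0.627
grip_force: 60.1
```

```bash
python3 - <<'E'
from h import *
fs=[]
for k in range(6): im=get_image('wrist'); fs.append(get_state()['ft_force'])
print('mean F',np.mean(fs,0).round(2))
st=get_state();C=cam('wrist',st);cv2.imwrite('pics/w11.png',im[:,:,::-1]); plan([.5235,.0864,.1505],1.23,st)
def corners(z,c,yaw,h): return [w2px(C,[c[0]+h*2**.5*np.cos(yaw+a),c[1]+h*2**.5*np.sin(yaw+a),z]).round(1).tolist() for a in np.pi/4+np.arange(4)*np.pi/2]
print('jar shoulder pred if in pocket',corners(.080,[.5230,.0858],.141,.03))
print('jar shoulder pred if lifted 42',corners(.122,[.5230,.0858],.141,.03))
g=cv2.cvtColor(im,cv2.COLOR_RGB2GRAY); L=cv2.createLineSegmentDetector().detect(g)[0][:,0]
for x1,y1,x2,y2 in L:
    if np.hypot(x2-x1,y2-y1)>25 and max(y1,y2)<300 and min(y1,y2)>100 and 200<x1<430 and 200<x2<430: print(np.round([x1,y1,x2,y2],1))
E
```

```text
mean F [ 0.13 -0.12 -0.35]
t 37.77 pos [0.5229 0.0861 0.1505] yaw 1.232 tilt 0.0001 | shift [-0.5  0.5  0. ] dr [-0.     0.     0.002] | F [ 0.2 -0.3 -0.4] grip 54.1 60.1
jar shoulder pred if in pocket [[384.0, 279.7], [339.0, 190.7], [246.9, 238.4], [295.7, 322.1]]
jar shoulder pred if lifted 42 [[398.8, 309.4], [344.4, 201.9], [231.4, 259.8], [291.5, 359.6]]
[250.6 299.8 380.6 300. ]
[327.3 235.8 351.1 245.8]
[277.4 246.8 305.6 235.1]
[303.4 248.8 278.6 258.2]
[248.5 240.4 262.1 264.2]
[289.6 167.3 201.1 214.1]
[326.8 181.7 266.4 215.7]
[331.9 191.9 307.3 205.4]
[363.4 246.8 345.7 209.9]
[368.2 125.8 330.1 146. ]
[302.7 211.  271.8 226.7]
[328.1 146.7 296.6 163.8]
[263.6 211.6 335.9 173.6]
[343.8 187.2 374.5 249.3]
```

Only the cap's 0.4 N hangs on the gripper, and the jar's edges show it still standing in its pocket. I'm handing the job in.

```bash
python3 -c "
from bench import *
print(close_job())"
```

```text
the job is handed in; nothing more can be done
None
```

I handed the job in at about 38 s: both bottles and the jar are seated in their pockets, and the cap is off and held level about 3 cm above the open jar. The short bottle leaned on its first try and had to be straightened and re-seated, and no judging result came back.

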